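# Aim and hold the tube viewer's mirror on the marker

### The job

Set up the tube viewer: swing its sprung mirror round by the lever with the upright post until the camera in the foot sees the square marker centred in the mirror (not one of the round tubes), and finish while holding it there, as the spring turns the mirror back as soon as it is let go. The mirror is delicate: push the lever gently with a finger, never with more than 15 N, so do not clamp it, and leave the loose things on the bench where they are.

Things in the scene. Friction and masses are not known exactly. Their poses are not given: they have to be found in the camera images.
- mirror (a joint): turn (rad) of the mirror about the viewer's upright axis, counter-clockwise from above positive, stops at -1.5 and 1.5. A soft spring (0.25 N m/rad: 1 to 4 N at the post) turns it back to 0. A 45 degree plate between aluminium cheeks, 62 mm wide, top 108 mm above the bench, it bends the foot camera's upward sight line level, away from the lever, turning one for one with the mirror.
- viewer: tube viewer: fixed round black foot, 240 mm across, 28 mm high, with an upward camera in its middle. Origin: centre of its underside, on the mirror's upright turning axis; z up. Its +x axis points to the middle of the arc of tubes and is the way the camera sees by the mirror at joint 0; the lever rests on the -x side.
- post (a point): steel lever post, the mirror's handle: upright round rod 12 mm thick, 62 mm tall, on the end of a flat lever arm (12 mm wide), 90 mm from the turning axis; moves on a level arc. This point: foot of the rod on the arm's top face, 108 mm above the bench; top at 170 mm. Free all around above the arm; the clear plate and tubes beyond the mirror stay below 97 mm, the marker's head below 118 mm.
- view (a point): point on the turning axis at the mirror's middle, 65 mm above the bench. Its frame turns with the mirror: +x is the level direction in which the camera sees by the mirror, +y left of it, z up; the lever post lies along -x.
- marker_center (a point): centre of the marker: white 20 mm cube with black crosses, on a pin under the clear arc-shaped plate, 105 mm from the turning axis, 65 mm above the bench. Its square steel head (24 mm wide, top at 118 mm) stands on the plate, taller than the round white caps (22 mm, top 97 mm) of the five tubes. Fixed, in one of six places 0.4 to 1.3 rad left or right of the viewer's +x.
- dish: open clear dish, 90 mm across, 16 mm high; bystander, loose. Origin: centre of its underside.
- tube_block: red tube block, 75 x 140 mm, 36 mm high; bystander, loose. Origin: centre of its underside.
- jar: small amber jar, 56 mm across, 65 mm high; bystander, loose. Origin: centre of its underside.
- pipette: hand pipette lying down, about 226 mm long, 28 mm high; bystander, loose. Origin: underside, 12 mm below the axis of its barrel, where barrel and shaft join.
- slide_box: grey slide box, 85 x 65 mm, 32 mm high; bystander, loose. Origin: centre of its underside.
- flask: white bottle, 64 mm across, 120 mm high; bystander, loose. Origin: centre of its underside.
- weight: small brass knobbed weight, 32 mm across, 42 mm high; bystander, loose. Origin: centre of its underside.
Things that resemble listed ones, but are neither listed nor needed, are in the scene too. What is shaped like the viewer but orange is not meant.

How it is judged:
By the outcome, as a careful person would: the job done as asked, in the order asked, and still so for the second after the job is handed in, while the arm keeps its last pose, push and grip.
It also fails if it takes over 35 s, if anything falls off the work surface, if the arm or the gripper's body presses on something with over 40 N, if the wrist force passes 120 N, or if a joint passes its speed limit or range.

### The arm

A 7-joint arm with a two-finger parallel gripper is mounted at the origin on the work surface. World frame = base frame: x ahead of the robot, y to its left, z up, the work surface at z = 0. Lengths are in mm, angles in rad, forces in N, time in s.
With the tool pointing down it reaches from about 425 to 950 mm from the base axis. Payload 16.7 kg.
Tool frame: the origin (TCP) lies between the finger pads; the fingertips stand 22 mm ahead of it and the grasp point (between the pads) lies 3 mm ahead of it; z points along the fingers, y is the line along which they close (so a half turn about z gives the same grasp; the last joint's range is limited). The gripper opens to 94 mm and grips with 3 to 60 N. Pads are 16 mm wide; open, the fingers measure 119 mm over their backs; the gripper's body (75 mm by 177 mm) begins 78 mm behind the grasp point.
Start: joints at [1.183, 0.426, 0.074, 1.606, -0.034, 1.111, -0.067], TCP at [158.977, -655.974, 227.467] pointing down, gripper open.
Joint ranges: [-2.85, 2.85], [-0.5, 2.14], [-1.23, 1.37], [0.21, 2.46], [-1.02, 4.16], [0.16, 2.05], [-2.73, 2.73]. Speed limits (rad/s): [1.89, 1.89, 2.39, 2.39, 3.01, 3.01, 3.01].

### API

Orientations are given as a unit quaternion [w, x, y, z].
In Python, from station import arm gives the robot as it stands.
- The arm moves only by the tool move_arm, never from a script. Its argument "increments" is a list of rows, each a list of 5 numbers: the shift along the tool's x, y, z in m, then the turn about the tool's z in rad, then the closure, from 0 (fully open) to 1 (shut). A call has 1 to 5 rows; each row shifts and turns the commanded pose from where the row before left it, along the tool's axes as they then stand; what a row does not reach is not made up. A row lasts 1/12 s, in which the tool goes at most 41.7 mm and 7.16 degrees, less where a joint would pass 70% of its speed; a pose out of reach is approached as far as the arm can. A call with a gripper value outside its range is refused whole. The fingers move at their own pace and stop on an object; "squeeze" is the grip in N (left out, the last holds). Time passes only in rows, so rows that do not move let the fingers close. It gives the time, the measured TCP pose, the force, the opening and the grip force at its end, in the units of the state.
- arm.get_state(): the state, without advancing time (a new reading comes with each control period).
- arm.capture(name): name is "scene" or "top"; returns the picture (480x640x3 uint8, red, green, blue); there is no depth.
- arm.camera_model(name): a dict with "fov_y" (degrees; the focal length in pixels is half the picture's height over the tangent of half this angle, whatever the lens; pixels are square), "cx", "cy" (the principal point, pixels), "distortion" ([k1, k2, p1, p2, k3] as OpenCV has them; the pictures are not rectified), "rvec" (rotation vector, rad) and "tvec" (3), from world to camera coordinates, as OpenCV has them. Camera axes: x right, y down, z forward; pixel columns grow to the right and rows downward; lengths in mm; the calibration is good to about 2 mm. A picture is of the moment at which its call begins. camera_model takes no time and is no camera call.
- arm.sign_off(): hands the job in; it is judged then, once.
The state is a dict: "t": time; "joint_pos": joint angles; "dq": joint speeds; "joint_efforts": joint torques, N m; "tool_pos": TCP position; "orientation": TCP orientation; "wrist_force": force on the tool from outside, world axes, zero at the start; "torque": the same for the moment, N m; "width": opening from 0.0 (shut) to 1.0 (fully open); "grasp_force": force on a finger pad.
Only numpy, scipy, OpenCV 4.12 (cv2) and the standard library are available. Lean on these libraries where they do the work, as an engineer would, in place of code of your own. Each camera call takes 0.05 s, during which the arm holds its last target. There are 200 camera calls.

## Working session

There is one attempt and no reset: what is moved stays moved. The work goes in short steps, Python scripts to look and compute and a tool call to move; the robot and the scene stay as the last step left them, time stands still between calls to the robot, and variables do not carry over. Pictures are saved under pics/ and viewed, at most 10 in all, crops included, and the job is handed in when it is done.

Besides the shell and the picture viewer there is one more tool, called after "Emit:" as name(argument=value, ...), one argument or row to a line, values as JSON. move_arm: Moves the arm, as the interface text tells. Its arguments: {"type":"object","properties":{"increments":{"type":"array","items":{"type":"array","items":{"type":"number"}}},"squeeze":{"type":"number"}},"required":["increments"]}

```bash
mkdir -p pics; cat > h.py <<'E'
import numpy as np, cv2
from station import arm
def cam(n):
    m=arm.camera_model(n); f=240/np.tan(np.radians(m["fov_y"])/2)
    K=np.array([[f,0,m["cx"]],[0,f,m["cy"]],[0,0,1.]]); return K,np.array(m["distortion"],float),np.array(m["rvec"],float),np.array(m["tvec"],float)
def ray(n,uv):
    K,d,r,t=cam(n); p=cv2.undistortPoints(np.array([[uv]],float),K,d)[0,0]
    R=cv2.Rodrigues(r)[0]; return -R.T@t.ravel(), R.T@np.array([p[0],p[1],1])
def onz(n,uv,z):
    o,v=ray(n,uv); return o+v*(z-o[2])/v[2]
def proj(n,P):
    K,d,r,t=cam(n); return cv2.projectPoints(np.array(P,float).reshape(-1,3),r,t,K,d)[0].reshape(-1,2)
def save(n,f):
    im=arm.capture(n); cv2.imwrite(f,im[:,:,::-1]); return im
E
python3 - <<'E'
from h import *
for n in("scene","top"):
    save(n,f"pics/{n}0.png"); print(n,ray(n,(320,240)))
print(arm.get_state())
E
```

```text
scene (array([1160.90259407,  574.61847136, 1078.50020009]), array([-0.50125005, -0.46787531, -0.72797777]))
top (array([ 302.3159535 ,  -14.88996152, 1384.55814035]), array([ 0.1360954 , -0.01407362, -0.99063488]))
{'t': 0.1, 'joint_pos': array([ 1.18354105,  0.42666334,  0.0738601 ,  1.60651876, -0.03410541,
        1.11075051, -0.06709895]), 'dq': array([-0.00022682, -0.0008527 ,  0.00088063, -0.0017323 , -0.00065226,
       -0.00091954,  0.00026206]), 'joint_efforts': array([ 1.01854905e-02, -9.37472820e+01,  3.67768094e+00, -4.55042553e+01,
       -4.86092234e-02,  1.66868343e-02,  1.35672849e-04]), 'tool_pos': array([ 158.87056553, -655.68509361,  226.86059924]), 'orientation': array([-5.30844778e-04,  9.92944521e-01,  1.18578608e-01, -1.00330408e-04]), 'wrist_force': array([-0.00149286,  0.42309224, -0.24387377]), 'torque': array([0.01091129, 0.01862899, 0.0125662 ]), 'grasp_force': 0.0, 'width': 0.996812081510055}
```

View pics/scene0.png

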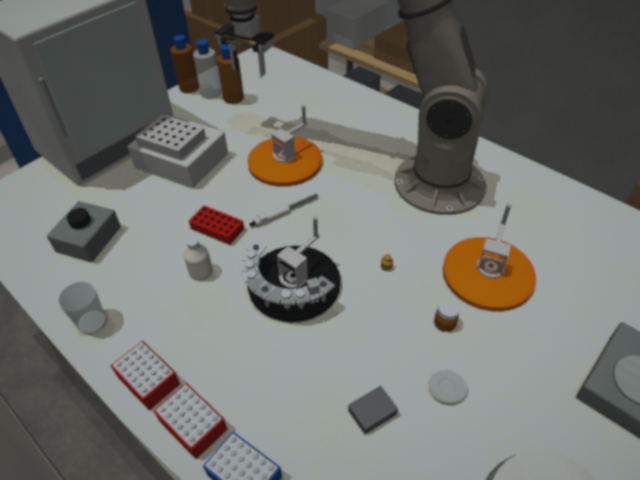

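View pics/top0.png

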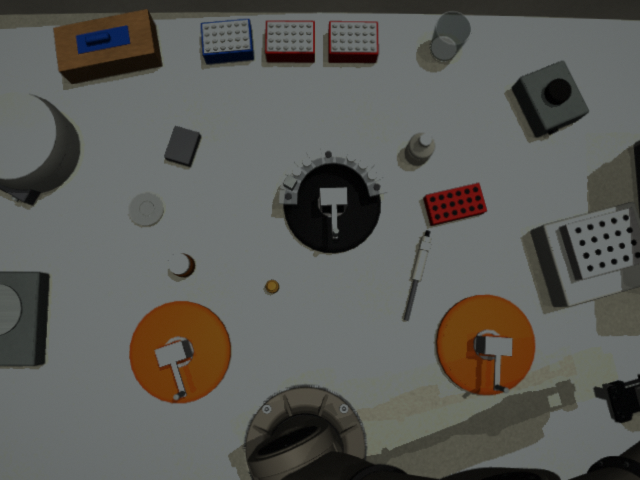

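The scene view shows the black viewer at about (293,283). In the top view it is at (333,207), with its lever towards the robot and the tube arc away from it. The two orange look-alikes, at (180,352) and (486,345) in the top view, are excluded by colour. Next I'll enlarge the black viewer in both views.

```bash
python3 - <<'E'
from h import *
a=cv2.imread("pics/top0.png")[140:265,265:400]; b=cv2.imread("pics/scene0.png")[210:325,230:350]
f=lambda i:cv2.resize(cv2.convertScaleAbs(i,alpha=1.5),(400,int(400*i.shape[0]/i.shape[1])),interpolation=cv2.INTER_CUBIC)
a,b=f(a),f(b);h=max(len(a),len(b));o=np.zeros((h,800,3),np.uint8);o[:len(a),:400]=a;o[:len(b),400:]=b
cv2.imwrite("pics/crop0.png",o)
t=cv2.imread("pics/top0.png");m=(t.max(2)<45).astype(np.uint8);m[:140]=0;m[265:]=0;m[:,:265]=0;m[:,400:]=0
m=cv2.morphologyEx(m,cv2.MORPH_OPEN,np.ones((3,3)))
c=max(cv2.findContours(m,0,2)[0],key=cv2.contourArea);h=cv2.convexHull(c)[:,0]
P=np.array([onz("top",p,28)[:2] for p in h.astype(float)])
low=P[P[:,0]<np.median(P[:,0])+0]
from scipy.optimize import least_squares
for Q in(P,low):
    r=least_squares(lambda x:np.hypot(*(Q-x[:2]).T)-x[2],[*Q.mean(0),120],loss="soft_l1",f_scale=2);print(r.x,abs(r.fun).max())
E
```

```text
[567.80114306 -61.96537201 111.4205241 ] 9.875126610723541
[574.43048845 -61.98087905 116.32683803] 0.37707769903185806
```

View pics/crop0.png

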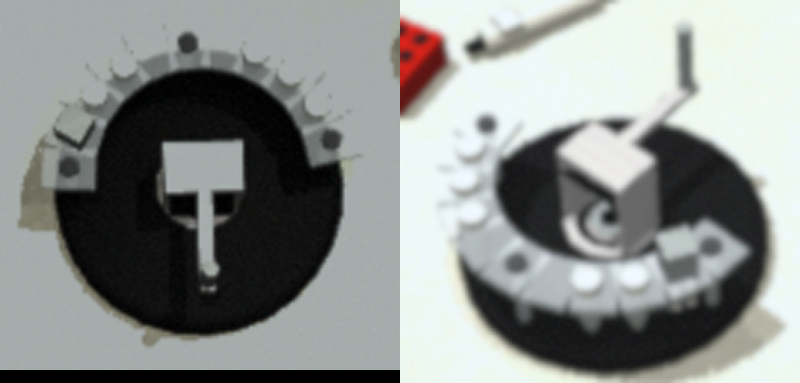

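The top crop shows the one square steel head at crop (75,127), which is top px (290,183). It is on the left end of the arc, between a dark screw and a round cap. The post top is at crop (209,266) and its foot at (208,290). The scene crop agrees: square head at (678,240), post top at (684,28).

```bash
python3 - <<'E'
from h import *
s=135/400; T=lambda x,y:(265+x*s-.5+s/2,140+y*s-.5+s/2); s2=.3; S=lambda x,y:(230+(x-400)*s2-.3,210+y*s2-.3)
def tri(a,b):
    o1,v1=ray("top",a);o2,v2=ray("scene",b);k=np.linalg.lstsq(np.c_[v1,-v2],o2-o1,rcond=None)[0]
    p,q=o1+k[0]*v1,o2+k[1]*v2;return ((p+q)/2).round(1),np.linalg.norm(p-q).round(1)
print("head",tri(T(76,124),S(680,240)),onz("top",T(76,124),118).round(1),onz("scene",S(680,240),118).round(1))
print("top",tri(T(209,266),S(684,28)),onz("top",T(209,266),170).round(1),onz("scene",S(684,28),170).round(1))
print("foot",onz("top",T(207,290),108).round(1),onz("scene",S(690,90),108).round(1))
print("mirror top corners",[onz("top",T(*p),108).round(0)[:2] for p in((162,142),(243,142),(163,191),(244,190))])
# end of arc screws (plate top ~85?)
A=[onz("top",T(*p),92)[:2].round(1) for p in((68,167),(331,139),(187,42))];print("screws",A)
# tubes caps at 97
print("caps",[onz("top",T(*p),97)[:2].round(1) for p in((97,97),(124,67),(257,63),(287,71),(315,104))])
# foot circle: edge fit scene, r fixed
t=cv2.imread("pics/top0.png");g=cv2.GaussianBlur(t,(0,0),.8).max(2)
c0=np.array([570,-62.]);E=[]
for a in np.radians(np.arange(110,251,4)):
    R=np.arange(105,135,.5);uv=proj("top",[[*(c0+r*np.array([np.cos(a),np.sin(a)])),28] for r in R]).astype(np.float32)
    v=cv2.remap(g,uv[:,:1],uv[:,1:],1).ravel().astype(float);i=np.argmax(np.gradient(v));E.append(c0+R[i]*np.array([np.cos(a),np.sin(a)]))
E=np.array(E)
from scipy.optimize import least_squares
r=least_squares(lambda x:np.hypot(*(E-x).T)-120,c0,loss="soft_l1");print("centre",r.x,np.abs(r.fun).mean())
r=least_squares(lambda x:np.hypot(*(E-x[:2]).T)-x[2],[*c0,120],loss="soft_l1");print(r.x,np.abs(r.fun).mean())
E
```

```text
head (array([609.7,  35.3, 121. ]), np.float64(2.1)) [611.1  34.6 118. ] [607.4  34.5 118. ]
top (array([491.7, -65. , 173.7]), np.float64(0.0)) [492.2 -65.1 170. ] [489.  -67.5 170. ]
foot [483.3 -66.  108. ] [489.6 -63.  108. ]
mirror top corners [array([599., -32.]), array([599., -95.]), array([561., -32.]), array([561., -95.])]
screws [array([582.9,  41.7]), array([ 605.7, -165.2]), array([684.3, -52. ])]
caps [array([638.,  19.]), array([662.3,  -2.1]), array([ 665.9, -107.1]), array([ 659.4, -130.7]), array([ 632.7, -152.4])]
centre [578.44735233 -62.40854047] 0.8732602987778451
[573.94720694 -62.55952318 116.23512188] 0.4985303966041445
```

```bash
python3 - <<'E'
from h import *
from scipy.optimize import least_squares
C=np.array([[638,19],[662.3,-2.1],[665.9,-107.1],[659.4,-130.7],[632.7,-152.4],[611.1,34.6]])
for Q in(C[:5],C):
    r=least_squares(lambda x:np.hypot(*(Q-x).T)-105,[577,-62]);print(r.x,r.fun.round(1)); c=r.x
    d=Q-c;print(np.arctan2(d[:,1],d[:,0]).round(3))
r=least_squares(lambda x:np.r_[np.hypot(*(C-x).T)-105,np.hypot(*(x-[492.2,-65.1]))-90],[577,-62]);print(r.x,r.fun.round(1))
c=r.x;a=np.arctan2(*(np.array([611.1,34.6])-c)[::-1]);print("heading",a,"post rest",np.arctan2(*(c-[492.2,-65.1])[::-1]),"post goal",c-90*np.array([np.cos(a),np.sin(a)]))
# rest-of-arm check
im=arm.capture("top")
b=cv2.resize(im[170:200,275:305,::-1],(480,480),interpolation=cv2.INTER_CUBIC);cv2.imwrite("pics/head.png",cv2.convertScaleAbs(b,alpha=1.5))
E
```

```text
[574.843468   -63.87108286] [-0.8  2.1 -4.2  2.8  0.8]
[ 0.92   0.615 -0.443 -0.669 -0.992]
[574.83513844 -63.89124239] [-0.8  2.1 -4.2  2.8  0.7 -0. ]
[ 0.92   0.615 -0.443 -0.669 -0.992  1.218]
[576.74979664 -63.82242159] [-2.   0.5 -5.9  1.3 -0.2 -0.8 -5.4]
heading 1.235005605126966 post rest 0.015109216602954395 post goal [ 547.09337169 -148.79592604]
```

View pics/head.png

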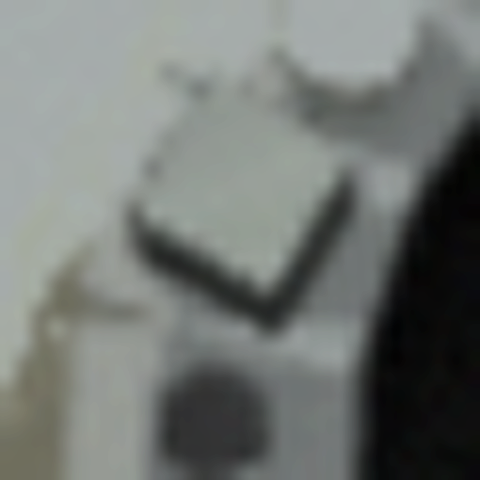

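Emit:
move_arm(
  increments=[
    [0.0234,-0.0265,0,0,1],
    [0.0234,-0.0265,0,0,1],
    [0.0234,-0.0265,0,0,1],
    [0.0234,-0.0265,0,0,1],
    [0.0234,-0.0265,0,0,1],
  ],
  squeeze=5,
)

```text
t: 0.57
tool_pos: [241.9, -498.0, 227.2]
orientation: [-0.0, 0.993, 0.119, -0.0]
wrist_force: [1.2, -1.2, 0.3]
width: 0.68
grasp_force: 0.0
```

Emit:
move_arm(
  increments=[
    [0.0234,-0.0265,0,0,1],
    [0.0234,-0.0265,0,0,1],
    [0.0234,-0.0265,0,0,1],
    [0.0234,-0.0265,0,0,1],
    [0.0234,-0.0265,0,0,1],
  ],
)

```text
t: 0.98
tool_pos: [324.3, -341.7, 227.5]
orientation: [0.0, 0.993, 0.119, -0.0]
wrist_force: [0.4, -0.8, -0.3]
width: 0.326
grasp_force: 0.0
```

Emit:
move_arm(
  increments=[
    [0.0234,-0.0265,0,0,1],
    [0.0234,-0.0265,0,0,1],
    [0.0234,-0.0265,0,0,1],
    [0.0234,-0.0265,0,0,1],
    [0.0234,-0.0265,0,0,1],
  ],
)

```text
t: 1.4
tool_pos: [406.8, -185.3, 227.6]
orientation: [0.0, 0.993, 0.119, 0.0]
wrist_force: [0.7, -0.7, -0.5]
width: 0.011
grasp_force: 0.0
```

Emit:
move_arm(
  increments=[
    [0.0234,-0.0265,0,0,1],
    [0.0234,-0.0265,0,0,1],
    [0.0234,-0.0265,0,0,1],
    [0.0234,-0.0265,0,0,1],
    [0.0234,-0.0265,0,0,1],
  ],
)

```text
t: 1.82
tool_pos: [489.4, -29.0, 227.6]
orientation: [0.0, 0.993, 0.119, 0.0]
wrist_force: [0.6, -1.0, 0.2]
width: 0.005
grasp_force: 0.0
```

Emit:
move_arm(
  increments=[
    [0,0,0,-0.12,1],
    [0,0,0,-0.12,1],
    [0,0,0,-0.12,1],
    [0,0,0,-0.12,1],
    [0,0,0,-0.12,1],
  ],
)

```text
t: 2.23
tool_pos: [488.9, -30.6, 227.3]
orientation: [-0.0, 0.912, 0.41, -0.0]
wrist_force: [-0.1, 0.1, 0.2]
width: 0.007
grasp_force: 0.0
```

Emit:
move_arm(
  increments=[
    [0,0,0,-0.12,1],
    [0,0,0,-0.12,1],
    [0,0,0,-0.12,1],
    [0,0,0,-0.12,1],
    [0,0,0,-0.12,1],
  ],
)

```text
t: 2.65
tool_pos: [488.9, -30.7, 227.4]
orientation: [-0.0, 0.751, 0.661, -0.0]
wrist_force: [-0.4, -0.3, -0.7]
width: 0.005
grasp_force: 0.0
```

Emit:
move_arm(
  increments=[
    [0,0,0,-0.12,1],
    [0,0,0,0,1],
  ],
)

```text
t: 2.82
tool_pos: [488.8, -30.7, 227.4]
orientation: [-0.0, 0.709, 0.705, -0.0]
wrist_force: [-0.8, 0.2, -1.1]
width: 0.005
grasp_force: 0.0
```

```bash
python3 - <<'E'
from h import *
s=arm.get_state();print(s["joint_pos"].round(2),s["tool_pos"],s["orientation"].round(4))
a=save("top","pics/t1.png")[140:265,265:400];b=save("scene","pics/s1.png")[190:325,225:360]
f=lambda i:cv2.resize(cv2.convertScaleAbs(i,alpha=1.5),(400,int(400*i.shape[0]/i.shape[1])),interpolation=cv2.INTER_CUBIC)
a,b=f(a),f(b);h=max(len(a),len(b));o=np.zeros((h,800,3),np.uint8);o[:len(a),:400]=a;o[:len(b),400:]=b
cv2.imwrite("pics/crop1.png",o[:,:,::-1])
E
```

```text
[ 0.46  0.17 -0.58  1.98  0.11  1.02 -0.18] [488.82897196 -30.74293963 227.36312949] [-1.000e-04  7.095e-01  7.047e-01 -1.000e-04]
```

View pics/crop1.png

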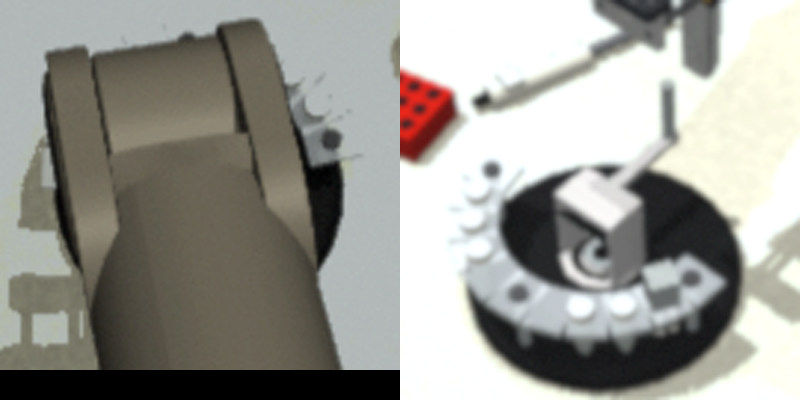

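Emit:
move_arm(
  increments=[
    [0,0,0.02,0,1],
    [0,0,0.03,0,1],
    [0,0,0.03,0,1],
    [0,0,0,0,1],
  ],
)

```text
t: 3.25
tool_pos: [486.3, -30.8, 143.3]
orientation: [-0.002, 0.713, 0.701, -0.002]
wrist_force: [-0.9, -0.2, -0.6]
width: 0.005
grasp_force: 0.0
```

Emit:
move_arm(
  increments=[
    [-0.008,-0.0015,0,0,1],
    [-0.006,-0.0015,0,0,1],
    [-0.004,0,0,0,1],
    [0,0,0,0,1],
  ],
)

```text
t: 3.58
tool_pos: [486.4, -50.1, 149.0]
orientation: [0.001, 0.713, 0.702, 0.0]
wrist_force: [0.2, -1.0, 0.4]
width: 0.001
grasp_force: 0.0
```

Emit:
move_arm(
  increments=[
    [-0.0036,-0.0005,0,-0.04,1],
    [-0.0036,-0.0005,0,-0.04,1],
    [-0.0036,-0.0005,0,-0.04,1],
    [-0.0036,-0.0005,0,-0.04,1],
    [-0.0036,-0.0005,0,-0.04,1],
  ],
)

```text
t: 4.0
tool_pos: [485.0, -67.0, 148.6]
orientation: [0.001, 0.638, 0.77, 0.0]
wrist_force: [-0.8, 0.5, 0.1]
width: 0.001
grasp_force: 0.3
```

Emit:
move_arm(
  increments=[
    [-0.0036,-0.0005,0,-0.04,1],
    [-0.0036,-0.0005,0,-0.04,1],
    [-0.0036,-0.0005,0,-0.04,1],
    [-0.0036,-0.0005,0,-0.04,1],
    [-0.0036,-0.0005,0,-0.04,1],
  ],
)

```text
t: 4.42
tool_pos: [487.2, -85.0, 148.5]
orientation: [0.001, 0.557, 0.83, 0.0]
wrist_force: [-1.0, 1.3, -0.0]
width: 0.005
grasp_force: 0.6
```

Emit:
move_arm(
  increments=[
    [-0.0036,-0.0005,0,-0.04,1],
    [-0.0036,-0.0005,0,-0.04,1],
    [-0.0036,-0.0005,0,-0.04,1],
    [-0.0036,-0.0005,0,-0.04,1],
    [-0.0036,-0.0005,0,-0.04,1],
  ],
)

```text
t: 4.83
tool_pos: [492.9, -102.2, 148.5]
orientation: [0.0, 0.472, 0.882, -0.0]
wrist_force: [-1.8, 1.0, 0.6]
width: 0.006
grasp_force: 0.9
```

```bash
python3 - <<'E'
from h import *
s=arm.get_state();q=s["orientation"];print(s["joint_pos"].round(2),s["tool_pos"],2*np.arctan2(q[2],q[1])-np.pi/2,s["wrist_force"])
b=save("scene","pics/s2.png")[190:325,225:360]
cv2.imwrite("pics/crop2.png",cv2.convertScaleAbs(cv2.resize(b,(560,560),interpolation=cv2.INTER_CUBIC),alpha=1.4)[:,:,::-1])
E
```

```text
[ 0.62  0.3  -0.64  2.03  0.23  0.88  0.45] [ 492.86721303 -102.21668698  148.46581941] 0.587984312582456 [-1.77582897  1.02060053  0.57074066]
```

View pics/crop2.png

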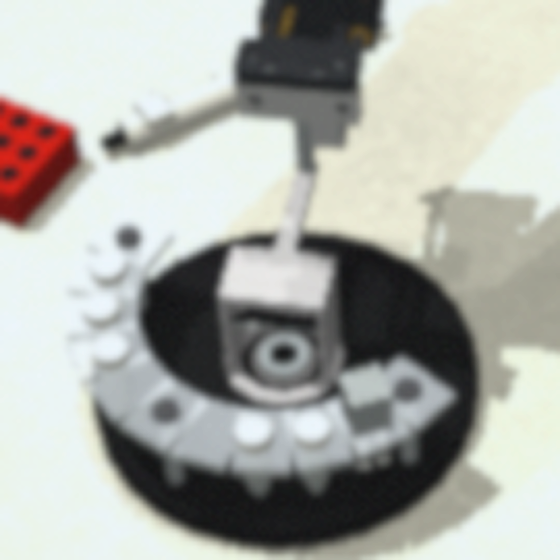

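The mirror has swung to about 0.59 rad. The finger is on the post at crop (308,160), and the loose items are untouched.

Emit:
move_arm(
  increments=[
    [-0.0036,-0.0005,0,-0.04,1],
    [-0.0036,-0.0005,0,-0.04,1],
    [-0.0036,-0.0005,0,-0.04,1],
    [-0.0036,-0.0005,0,-0.04,1],
    [-0.0036,-0.0005,0,-0.04,1],
  ],
)

```text
t: 5.3
tool_pos: [501.8, -117.8, 148.3]
orientation: [0.0, 0.382, 0.924, -0.0]
wrist_force: [-2.2, 0.7, 0.3]
width: 0.005
grasp_force: 1.2
```

Emit:
move_arm(
  increments=[
    [-0.0036,-0.0005,0,-0.04,1],
    [-0.0036,-0.0005,0,-0.04,1],
    [-0.0036,-0.0005,0,-0.04,1],
    [-0.0036,-0.0005,0,-0.04,1],
    [-0.0036,-0.0005,0,-0.04,1],
  ],
)

```text
t: 5.72
tool_pos: [513.7, -131.4, 148.2]
orientation: [-0.0, 0.288, 0.958, -0.0]
wrist_force: [-3.2, 0.0, 0.6]
width: 0.006
grasp_force: 1.4
```

Emit:
move_arm(
  increments=[
    [-0.0036,-0.0005,0,-0.04,1],
    [-0.0036,-0.0005,0,-0.04,1],
    [-0.0036,-0.0005,0,-0.04,1],
    [-0.0036,-0.0005,0,-0.04,1],
    [0,0,0,0,1],
  ],
)

```text
t: 6.13
tool_pos: [525.5, -140.6, 148.0]
orientation: [0.0, 0.21, 0.978, -0.0]
wrist_force: [-3.0, 0.0, 0.5]
width: 0.004
grasp_force: 1.4
```

```bash
python3 - <<'E'
from h import *
s=arm.get_state();q=s["orientation"];print(s["joint_pos"].round(2),s["tool_pos"],2*np.arctan2(q[2],q[1])-np.pi/2,s["wrist_force"])
im=save("scene","pics/s3.png");save("top","pics/t3.png");b=im[225:315,235:350]
cv2.imwrite("pics/crop3.png",cv2.convertScaleAbs(cv2.resize(b,(736,576),interpolation=cv2.INTER_CUBIC),alpha=1.4)[:,:,::-1])
E
```

```text
[ 0.73  0.39 -0.72  1.94  0.32  0.92  1.01] [ 525.47142516 -140.59081603  148.04377882] 1.1468077187632502 [-2.98129154  0.01152101  0.54255383]
```

View pics/crop3.png

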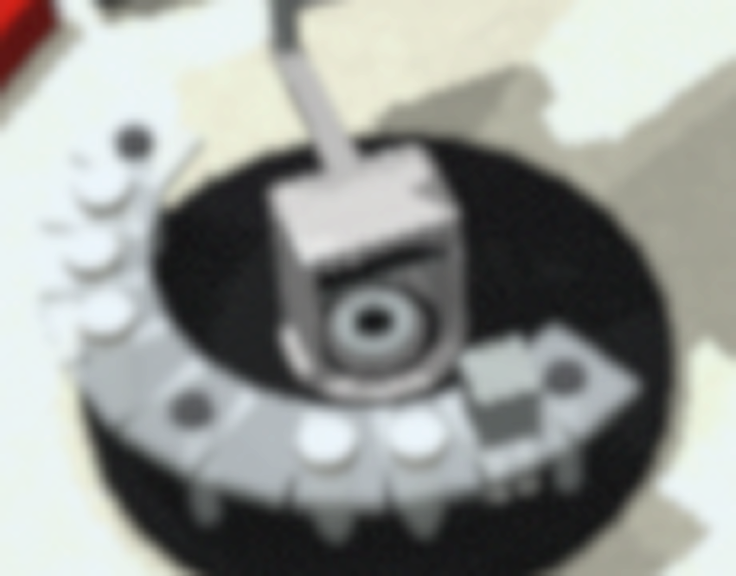

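View pics/t3.png

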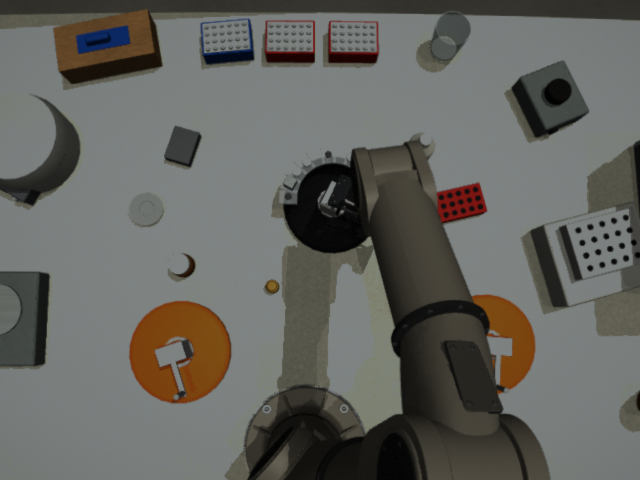

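```bash
python3 - <<'E'
from h import *
from scipy.optimize import least_squares
S=lambda x,y:(235+(x+.5)/6.4-.5,225+(y+.5)/6.4-.5)
P=lambda L,z:np.array([onz("scene",S(*p),z)[:2] for p in L])
C=P([(104,187),(97,249),(107,311),(327,437),(416,432)],97);H=P([(502,367)],118);F=P([(286,50)],108);L=P([(343,172)],108)
W=P([(134,141),(191,409),(566,377)],92)
M=P([(268,190),(425,147),(462,212),(310,265)],108)
r=least_squares(lambda x:np.hypot(*(np.r_[C,H]-x).T)-105,[577,-62]);c=r.x;print("caps c",c,r.fun.round(1))
print("H",H,"F",F,"lever",L,"M",M.round(1).tolist())
def edge(name,f,c0,z,arc):
    g=cv2.GaussianBlur(cv2.imread(f),(0,0),.8).max(2);E=[]
    for a in np.radians(arc):
        R=np.arange(105,135,.5);d=np.array([np.cos(a),np.sin(a)]);uv=proj(name,[[*(c0+q*d),z] for q in R]).astype(np.float32)
        v=cv2.remap(g,uv[:,:1],uv[:,1:],1).ravel().astype(float);i=np.argmax(np.gradient(v));E.append(c0+R[i]*d)
    return np.array(E)
for arc in(np.arange(130,262,4),):
    E=edge("scene","pics/s0.png" if 0 else "pics/scene0.png",np.array([576,-63.]),28,arc)
    r=least_squares(lambda x:np.hypot(*(E-x[:2]).T)-x[2],[577,-62,118],loss="soft_l1");print("foot scene",r.x,abs(r.fun).mean())
    r=least_squares(lambda x:np.hypot(*(E-x[:2]).T)-120,[577,-62],loss="soft_l1");print("foot scene r120",r.x,abs(r.fun).mean())
an=lambda v:np.arctan2(v[1],v[0])
for c in(c,r.x,[576,-63]):
    print("head",an(H[0]-c),np.hypot(*(H[0]-c)),"post",an(c-F[0]),np.hypot(*(c-F[0])),"screws",[an(w-c).round(3) for w in W],"caps",[an(w-c).round(3) for w in C])
print("lever dir",an(L[0]-F[0]),"mirror edges",[an(M[0]-M[1])-np.pi/2,an(M[3]-M[2])-np.pi/2,an(M[3]-M[0]),an(M[2]-M[1])])
s=arm.get_state();q=s["orientation"];t=2*np.arctan2(q[2],q[1])-np.pi/2;n=np.array([-np.sin(t),np.cos(t)]);print("FK post line pt",s["tool_pos"][:2]-14*n)
E
```

```text
caps c [577.07623767 -65.56305693] [-0.3 -1.1  1.1  0.3 -0.  -0.7]
H [[608.96693842  33.73557563]] F [[ 540.56540172 -145.09787607]] lever [[572.5161163 -82.4710612]] M [[598.0, -97.7], [542.4, -67.6], [557.6, -34.1], [614.3, -59.1]]
foot scene [586.44589896 -59.50290777 119.33897193] 1.202192186305315
foot scene r120 [587.20184433 -59.35129835] 1.2137055267428152
head 1.2600419261197278 104.29398459786366 post 1.140438038655427 87.51473360665987 screws [np.float64(-1.302), np.float64(0.11), np.float64(1.524)] caps [np.float64(-1.016), np.float64(-0.711), np.float64(-0.411), np.float64(0.624), np.float64(0.932)]
head 1.341107781596585 95.59751790463021 post 1.0726585661811996 97.60857221739933 screws [np.float64(-1.407), np.float64(0.057), np.float64(1.623)] caps [np.float64(-1.129), np.float64(-0.824), np.float64(-0.509), np.float64(0.633), np.float64(0.979)]
head 1.2423459466636557 102.19877994453945 post 1.163336868978642 89.41852163379436 screws [np.float64(-1.299), np.float64(0.085), np.float64(1.512)] caps [np.float64(-1.02), np.float64(-0.723), np.float64(-0.429), np.float64(0.598), np.float64(0.909)]
lever dir 1.0990408861448244 mirror edges [np.float64(-2.068105449930371), np.float64(-1.9869983091079368), np.float64(1.1706726771261466), np.float64(1.1462529979135188)]
FK post line pt [ 537.94981915 -145.83460788]
```

The crop shows the post foot at (286,50), the square head at (502,367), and five round caps that fit a 105 mm circle to within about 1 mm. The top view is mostly blocked by the arm. The mirror heading is about 1.14 rad and the marker is at about 1.24–1.26, so I'll go about 0.11 further.

Emit:
move_arm(
  increments=[
    [-0.0036,-0.0005,0,-0.04,1],
    [-0.0036,-0.0005,0,-0.04,1],
    [-0.0027,-0.0004,0,-0.03,1],
    [0,0,0,0,1],
    [0,0,0,0,1],
  ],
)

```text
t: 6.65
tool_pos: [533.8, -144.9, 147.7]
orientation: [0.0, 0.157, 0.988, -0.0]
wrist_force: [-3.5, 0.8, 1.0]
width: 0.003
grasp_force: 1.6
```

```bash
python3 - <<'E'
from h import *
s=arm.get_state();q=s["orientation"];print(s["tool_pos"],2*np.arctan2(q[2],q[1])-np.pi/2,s["wrist_force"])
ims=[arm.capture("scene").astype(float) for _ in range(6)];im=np.mean(ims,0).astype(np.uint8)
tm=np.mean([arm.capture("top").astype(float) for _ in range(6)],0).astype(np.uint8)
cv2.imwrite("pics/s4.png",im[:,:,::-1]);cv2.imwrite("pics/t4.png",tm[:,:,::-1])
f=lambda b:cv2.convertScaleAbs(cv2.resize(b,None,fx=8,fy=8,interpolation=cv2.INTER_CUBIC),alpha=1.4)
a,b=f(im[225:300,270:325]),f(tm[165:240,280:325]); cv2.imwrite("pics/crop4.png",np.hstack([a,b])[:,:800,::-1])
E
```

```text
[ 533.81593777 -144.93355532  147.68813633] 1.2546013353876293 [-3.45256648  0.81320989  0.99779561]
```

View pics/crop4.png

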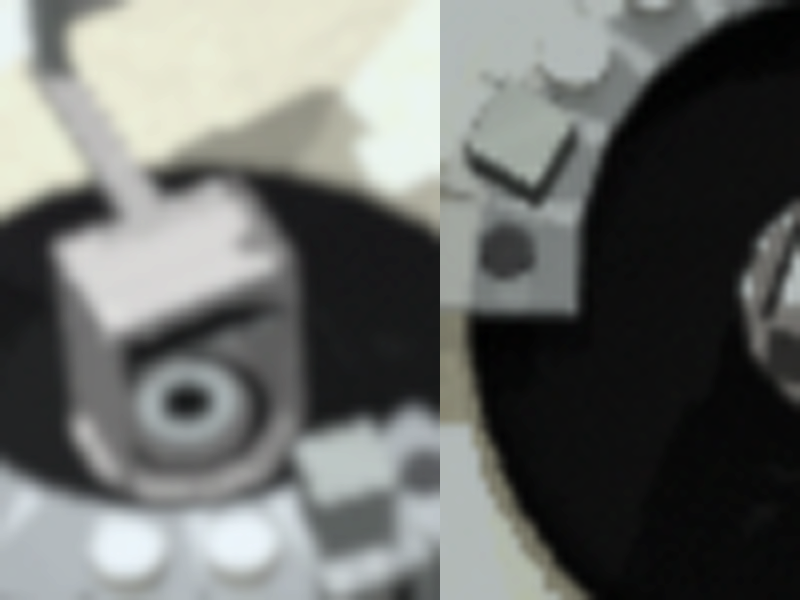

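```bash
python3 - <<'E'
from h import *
S=lambda x,y:(270+(x+.5)/8-.5,225+(y+.5)/8-.5)
P=lambda p,z:onz("scene",S(*p),z)[:2]
an=lambda v:np.arctan2(v[1],v[0])
F=P((55,70),108);L=P((140,210),108);H=P((343,461),118);M=[P(p,108) for p in((52,248),(232,182),(297,255),(118,330))]
print("F",F,"H",H,"lever",an(L-F),"edges",an(M[1]-M[0])-np.pi/2,an(M[2]-M[3])-np.pi/2,an(M[3]-M[0]),an(M[2]-M[1]),"F->H",an(H-F),np.hypot(*(H-F)), "Mc",np.mean(M,0))
print([np.hypot(*(M[i]-M[i-1])).round(1) for i in range(4)])
for c in([577.1,-65.6],[578.2,-64.7],[576,-63.9]):
    c=np.array(c);print(c,"post",an(c-F),np.hypot(*(c-F)),"head",an(H-c),np.hypot(*(H-c)))
# three-point axis from post feet seen by the scene camera
from scipy.optimize import least_squares
G=np.array([[489.3,-65.3],[540.6,-145.1],F]);r=least_squares(lambda x:np.hypot(*(G-x).T)-90,[577,-63]);print("axis from post",r.x,r.fun.round(1))
s=arm.get_state();q=s["orientation"];t=2*np.arctan2(q[2],q[1])-np.pi/2;n=np.array([-np.sin(t),np.cos(t)]);X=s["tool_pos"][:2]-14*n
for c in([576,-63.9],[577.1,-65.6],[575,-63]): print("FK heading",t-np.arcsin((X-c)@n/90))
E
```

```text
F [ 547.57634232 -148.24198154] H [610.42099772  33.25744968] lever 1.1859243265547503 edges 1.183127673705474 1.2317185531104262 1.3087776538528555 1.3256414011181077 F->H 1.2374638145497039 192.0715862537834 Mc [578.48453549 -65.54861691]
[np.float64(39.6), np.float64(60.3), np.float64(36.8), np.float64(60.6)]
[577.1 -65.6] post 1.2276794082871174 87.75729870304303 head 1.2456945700711224 104.32202186771774
[578.2 -64.7] post 1.2194401912608392 88.977924730342 head 1.2530153403876358 103.12058301887451
[576.  -63.9] post 1.2457450460558868 89.00266381409646 head 1.2303131736263846 103.07460944697893
axis from post [579.29703394 -63.93383737] [ 0.  -0.1  0.1]
FK heading 1.2469827707976908
FK heading 1.2295213768943547
FK heading 1.2606391807954132
```

```bash
python3 - <<'E'
from h import *
im=cv2.imread("pics/s4.png").mean(2).astype(np.float32);g=cv2.GaussianBlur(im,(0,0),.7)
S=lambda x,y:np.array((270+(x+.5)/8-.5,225+(y+.5)/8-.5))
an=lambda v:np.arctan2(v[1],v[0])
def edge(p,q,lo,hi,w=3,name=""):
    p,q=S(*p),S(*q);d=(q-p)/np.hypot(*(q-p));m=np.array([-d[1],d[0]]);k=np.arange(-w,w+.01,.1);pts=[]
    for s in np.linspace(lo,hi,25):
        x=p+(q-p)*s+k[:,None]*m;x=x.astype(np.float32);v=cv2.remap(g,x[:,:1],x[:,1:],cv2.INTER_CUBIC).ravel();gr=np.abs(np.gradient(v));i=gr.argmax()
        pts.append(x[i])
    pts=np.array(pts);W=np.array([onz("scene",u,108)[:2] for u in pts]).astype(np.float32)
    vx,vy,x0,y0=cv2.fitLine(W,cv2.DIST_HUBER,0,.01,.01).ravel();res=np.abs((W-[x0,y0])@[-vy,vx]).mean()
    print(name,"dir",an((vx,vy)),"pt",x0,y0,"res",res.round(2)); return np.array([vx,vy]),np.array([x0,y0])
edge((118,330),(297,255),.1,.85,1.5,"front")
edge((150,212),(232,182),.1,.9,1.5,"back")
edge((52,248),(118,330),.1,.9,1.5,"left")
edge((232,182),(297,255),.15,.85,1.5,"right")
edge((75,75),(160,200),.1,.9,1.5,"leverR")
edge((38,75),(118,215),.1,.9,1.5,"leverL")
# caps by brightness, earlier picture and this one
from scipy.optimize import least_squares
Q=lambda x,y:np.array((235+(x+.5)/6.4-.5,225+(y+.5)/6.4-.5))
C=[]
for p in((104,187),(97,249),(107,311),(327,437),(416,432)):
    u=Q(*p).round().astype(int);w=im[u[1]-4:u[1]+5,u[0]-4:u[0]+5];k=np.clip(w-np.percentile(w,55),0,None);yy,xx=np.mgrid[-4:5,-4:5]
    C.append(onz("scene",u+[(k*xx).sum()/k.sum(),(k*yy).sum()/k.sum()],97)[:2])
C=np.array(C);r=least_squares(lambda x:np.hypot(*(C-x).T)-105,[577,-65]);print(r.x,r.fun.round(1),[an(p-r.x).round(3) for p in C])
E
```

```text
front dir -0.32399487 pt 586.40173 -44.869987 res 0.82
back dir -0.40328318 pt 557.39136 -80.586784 res 0.86
left dir 1.2673767 pt 609.10095 -75.82102 res 0.92
right dir 1.2377379 pt 549.3897 -54.40651 res 0.94
leverR dir 1.2158905 pt 554.6493 -109.94009 res 1.03
leverL dir 1.2032492 pt 567.49384 -121.00293 res 0.97
[578.89163946 -67.21720374] [ 0.2 -0.3  0.3 -0.2  0.2] [np.float64(-1.061), np.float64(-0.742), np.float64(-0.414), np.float64(0.639), np.float64(0.953)]
```

Emit:
move_arm(
  increments=[
    [-0.001,-0.0001,0,-0.011,1],
    [-0.001,-0.0001,0,-0.011,1],
    [0,0,0,0,1],
    [0,0,0,0,1],
    [0,0,0,0,1],
  ],
)

```text
t: 7.67
tool_pos: [535.8, -145.9, 147.5]
orientation: [-0.0, 0.145, 0.989, 0.0]
wrist_force: [-2.7, 0.0, 2.0]
width: 0.009
grasp_force: 1.8
```

```bash
python3 - <<'E'
from h import *
im=np.mean([arm.capture("scene").astype(float) for _ in range(6)],0).astype(np.uint8)
a=cv2.convertScaleAbs(cv2.resize(im[205:325,225:350],(600,576),interpolation=cv2.INTER_CUBIC),alpha=1.4)
cv2.imwrite("pics/s5.png",im[:,:,::-1])
# overlay: headings 1.20 (red) 1.24 (green) 1.28 (blue) through the axis at 108 mm
for t,col in((1.20,(255,0,0)),(1.28,(0,0,255))):
    u=np.array([np.cos(t),np.sin(t)]);c=np.array([578,-65.8])
    p=[(q-[225,205])*4.8 for q in proj("scene",[[*(c-90*u),108],[*(c-35*u),108],[*(c+105*u),118]])]
    cv2.circle(a,tuple(int(v) for v in p[2]),2,col,-1);cv2.line(a,*[tuple(int(v) for v in w) for w in p[:2]],col,1)
cv2.imwrite("pics/crop5.png",a[:,:,::-1]);s=arm.get_state();print(s["tool_pos"],s["wrist_force"],s["t"])
E
```

```text
[ 535.7960279  -145.86739986  147.47767508] [-3.56214989 -1.34490024  1.28144465] 7.9667
```

View pics/crop5.png

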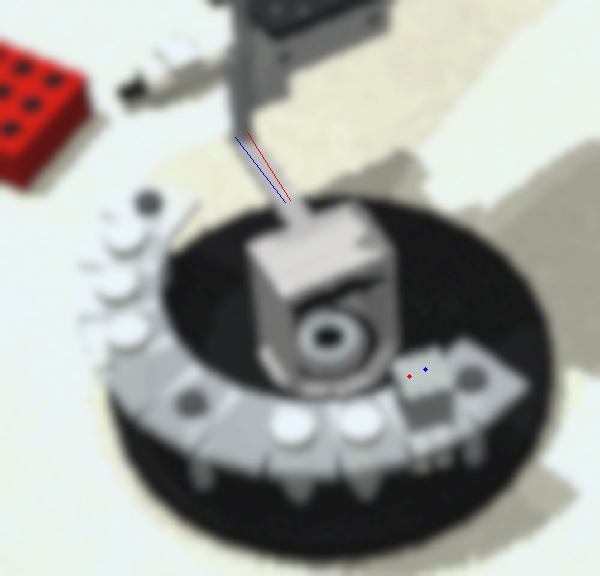

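The finger is on the post at crop (242,135), and the square head's centre at (422,370) lies at about 1.25–1.26 rad. The lever is within about 0.02 of that, so I'll make one small nudge and hand in while holding.

Emit:
move_arm(
  increments=[
    [-0.0011,-0.0002,0,-0.012,1],
    [0,0,0,0,1],
    [0,0,0,0,1],
    [0,0,0,0,1],
    [0,0,0,0,1],
  ],
)

```text
t: 8.38
tool_pos: [536.8, -146.4, 147.5]
orientation: [-0.0, 0.14, 0.99, 0.0]
wrist_force: [-3.2, -0.6, 1.7]
width: 0.009
grasp_force: 1.9
```

```bash
python3 -c "
from station import arm
print(arm.sign_off())"
```

```text
the job is handed in; nothing more can be done
None
```

I handed the job in at about 8.4 s with the closed fingers holding the lever post at a mirror heading of about 1.25 rad, facing the square marker. Centring is good to about 0.03 rad by my measurements (I had no foot-camera view to confirm it), the wrist readings stayed under 5 N, and I saw nothing else on the bench move.

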